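# Clear a stray tool from a micro-tool case and refit its retaining comb

## Task

Open the micro-tool case and check it against the layout inside its lid: only slim tool holders belong there. Take out the one stout tool that was packed by mistake and lay it gently, without dropping it, in the low steel tray; then lower the loose toothed comb into the case across the holders until all five teeth are fully home in the slots of the rail below. Leave the lid open and the slim holders in their grooves, and do not disturb the other things on the bench.

Things in the scene. Friction and masses are not known exactly. Their poses are not given: they have to be found in the camera images.
- case: (All sizes in mm.) White case, 152 (its x) x 192 (its y) x 62 high without lid, fixed to the bench, walls 4, floor 6 thick. Origin: centre of its underside, z up; its x points from the tab side to the hinge side.
- grooves (a point): Middle of the front cradle, 42 before the case's centre, 20 above its underside; a like cradle stands 42 behind the centre. Each has four 90 degree V grooves (lowest line 20 high) at case y = -57, -19, 19 and 57; one tool lies along case x in each pair of grooves.
- rail_nominal (a point): Case point x = 0, y = 0, z = 20. Through it, under the tools, runs a grey rail along y (top at 20) with five slots 38 apart, 10.4 (y) x 12.4 (x), 12 deep. The rail has side play: its middle slot lies anywhere from y = -5 to +5 of this point, does not move in a run, and is not reported: find it by feel or by looking. It is centred in x, parallel to the case.
- lid (a joint): Lid angle in rad: 0 closed, 2.25 fully open (stop). Aluminium lid, 152 x 192 x 18 high, about 0.22 kg, hinged on the far (+x) rim of the case along the case's y. No latch. It balances at about 1.4 to 1.5: it falls shut below that and falls slowly open beyond. Its inside shows the layout: four slim holders crossed by one comb.
- lid_tab (a point): Middle of the black pull tab on the lid's front edge (24 wide along the case's y, 8 thick, sticking out 34), 24 out from the lid's edge. When closed it is 67 above the bench; 176 from the hinge line along the lid and 5 off the hinge plane.
- lid_hinge (a point): Point on the hinge line in the middle of the far rim: 76 from the case's origin along its x, 62 high.
- scriber: The stray: a stout aluminium tool, barrel 20 in diameter, 110 long, lying along its own x, about 70 g (0.05 to 0.1 kg). A small clip (30 x 5, 5 proud) lies along its upper side from 22 to 52 on its +x side. Origin: on the barrel's axis at half length; in the case the axis is 34 above the bench. It lies in any of the four grooves, centred on the rail.
- holder_a: Slim steel tool holder, 12 in diameter, 130 long, along its own x, about 90 g. Origin: on its axis at half length; in its groove the axis is 28.5 above the bench, the top 34.5. Belongs in the case.
- holder_b: A slim holder, the same as holder_a.
- holder_c: A slim holder, the same as holder_a.
- comb: Grey retaining comb, about 120 g, at first upright on its teeth on the bench. Origin: centre of the teeth's tips; z up, y along the comb. Five teeth, 8 (y) x 10 (x) x 29 long, at y = -76, -38, 0, 38, 76, under a bar 164 (y) x 10 (x), 29 to 41 high. Same both ways round. Home, its origin is 8 above the case's underside (20 when on the rail's top); the stray, while in the case, stops it.
- comb_grip (a point): Middle of the comb's grip tab, 52 above its tooth tips: 30 (comb y) x 10 (comb x), from 41 to 63 high, its faces flush with the bar's; tab and bar may be gripped together across the 10.
- tray: Low dark steel tray, 170 (its x) x 110 (its y) x 22 high, walls 3, floor 3 thick, fixed. Origin: centre of its underside. May be to the left or the right of the case, the comb on the other side.
- dish: Bystander: clear flat round dish, 60 across, 12 high. Origin: centre of its underside.
- tape: Bystander: roll of tape lying flat, 84 across, 18 high. Origin: centre of its underside.
- bottle: Bystander: small amber bottle, 48 across, 110 high. Origin: centre of its underside.
- slidebox: Bystander: black box 80 x 40 x 30 high. Origin: centre of its underside.
- cap: Bystander: black screw cap, 28 across, 12 high. Origin: centre of its underside.
- puck: Bystander: steel disc, 32 across, 14 high. Origin: centre of its underside.
There are look-alikes about, which are no part of the job. There is more than one size of the tray; the one meant has the size given above.

How it is judged (in metres and radians):
On the way, in this order (a step that is already met when the one before it is completed fails the run):
1. the lid is open (value of joint lid above 1.6 rad), for 0.2 s.
2. the stout tool lies in the tray, let go (x of scriber in the frame of tray between -0.08 and 0.08 m and y of scriber in the frame of tray between -0.05 and 0.05 m and z of scriber in the frame of tray between 0 and 0.02 m and angle between scriber's own x axis and vertical between 1.45 and 1.69 rad and linear speed of scriber below 0.03 m/s and contact force between the fingers and scriber below 0.1 N), for 0.2 s.
At the end, for the whole second after the job is handed in: The lid is open beyond 1.6 rad; the stout tool lies level and at rest inside the tray; the comb stands upright (within 0.05 rad) and at rest in the rail with its tooth tips within 2.5 mm of the slot floor, so every tooth is in its slot; each slim holder is within 10 mm of where it started (value of joint lid above 1.6 rad and x of scriber in the frame of tray between -0.08 and 0.08 m and y of scriber in the frame of tray between -0.05 and 0.05 m and z of scriber in the frame of tray between 0 and 0.02 m and angle between scriber's own x axis and vertical between 1.45 and 1.69 rad and linear speed of each of scriber, comb below 0.03 m/s and z of comb in the frame of case below 0.0105 m and x of comb in the frame of case between -0.006 and 0.006 m and y of comb in the frame of case between -0.009 and 0.009 m and angle between comb's own z axis and vertical below 0.05 rad and distance of each of holder_a, holder_b, holder_c from where it was at the start of the episode below 0.01 m); the robot touches nothing.
It fails at once if the stout tool is dropped (moves faster than 0.7 m/s out of the fingers) (linear speed of scriber above 0.7 m/s and contact force between the fingers and scriber below 0.02 N).
It fails at once if another thing on the bench is moved by more than 30 mm (distance of any of dish, tape, bottle, slidebox, cap, puck from where it was at the start of the episode above 0.03 m).
It also fails if it takes over 70 s, if anything falls off the work surface, if the arm or the gripper's body presses on something with over 40 N, if the wrist force passes 120 N, or if a joint passes its speed limit or range.

## Robot

A 6-joint arm with a two-finger parallel gripper is mounted at the origin on the work surface. World frame = base frame: x ahead of the robot, y to its left, z up, the work surface at z = 0. Lengths are in mm, angles in rad, forces in N, time in s.
With the tool pointing down it reaches from about 350 to 975 mm from the base axis. Payload 7.1 kg.
Tool frame: the origin (TCP) lies midway between the tips of the shut fingers; the grasp point (between the pads) lies ctrl.grip_point_offset behind it (ctrl.grip_point_offset is the distance from the TCP to the grasp point, in mm); z points along the fingers, y is the line along which they close (so a half turn about z gives the same grasp; the last joint's range is limited). The gripper opens to 88 mm and grips with 3 to 60 N. Pads are 20 mm wide; open, the fingers measure 115 mm over their backs; the gripper's body (75 mm by 178 mm) begins 61 mm behind the grasp point.
Start: joints at [1.088, 0.423, 1.63, -0, 1.089, -0.019], TCP at [279.561, 558.973, 222.675] pointing down, gripper open.
Joint ranges: [-3, 3], [-0.9, 2.11], [0.09, 2.58], [-1.31, 4.45], [0.11, 2.69], [-2.54, 2.54]. Speed limits (rad/s): [2.39, 2.39, 3.01, 3.14, 3.14, 3.14].

## Interface

Orientations are given as a rotation vector (axis times angle).
In Python, from workcell import ctrl, get_image, close_job, finder gives the robot as it stands.
- The arm moves only by the tool servo_tool, never from a script. Its argument "deltas" is a list of rows, each a list of 2 entries, a list of its own where there are three numbers: the shift along the tool's x, y, z in mm, then the turn, a rotation vector about the tool's x, y, z in rad. A call has 1 to 5 rows; each row is the pose to reach, as a shift and turn from the pose commanded when the call began, along the tool's axes at that moment; what a row does not reach only later rows make up. A row lasts 1/12 s, in which the tool goes at most 41.7 mm and 7.16 degrees, less where a joint would pass 70% of its speed; a pose out of reach is approached as far as the arm can. A call with a gripper value outside its range is refused whole. "grip" is the closure, from -1 (fully open) to 1 (shut), so that 0 is half open, set as the call begins (left out, the last holds). The fingers move at their own pace and stop on an object; the grip force is fixed at half the most. Time passes only in rows, so rows that repeat a pose let the fingers close. It gives the time, the measured TCP pose, the force, the opening and the grip force at its end, in the units of the state.
- ctrl.get_obs(): the state, without advancing time (a new reading comes with each control period).
- get_image(name): name is "scene" or "top" or "wrist"; returns a dict with "frame" (420x560x3 uint8, blue, green, red), "depth" (420x560 float32, mm along the optical axis (not along the pixel's ray), 0 where there is no reading), "K" (3x3 intrinsics, pixels), "pose" (4x4, takes a point from camera to world coordinates). Camera axes: x right, y down, z forward; pixel columns grow to the right and rows downward; lengths in mm; the calibration is good to about 2 mm. A picture is of the moment at which its call begins.
- close_job(): hands the job in; it is judged then, once.
Trained networks look in a picture, given as the dict that the camera call returned (one of the last four; its "shot" number tells which), for a name from the list of things; names that differ only in an ending like _2 or _b are one class to them, and where a whole thing is asked for, a point or a joint stands for the part that bears it (a point fixed in the world has none). Each returns a list of dicts, best first, with "score" (0 to 1); they miss things now and then, are a little off and sometimes report something else, mostly with a low value. They report only what shows in the picture. A call takes as long as a camera call. They do not tell look-alikes from the thing itself.
- finder.search_frame(query, picture): "rect" ([centre column, centre row, width, height] as shares, 0 to 1, of the picture: columns of its width, rows of its height, round what is visible of it).
- finder.silhouettes(query, picture): "mask" (420x560 bool, what is visible of it) and "rect" ([centre column, centre row, width, height] as shares, 0 to 1, of the picture: columns of its width, rows of its height, round what is visible of it).
The state is a dict: "t": time; "qpos": joint angles; "qvel": joint speeds; "joint_torque": joint torques, N m; "ee_pos": TCP position; "orientation": TCP orientation; "ft_force": force on the tool from outside, world axes, zero at the start; "moment": the same for the moment, N m; "width": finger opening in mm; "grasp_force": force on a finger pad.
Only numpy, scipy, OpenCV 4.12 (cv2) and the standard library are available. Lean on these libraries where they do the work, as an engineer would, in place of code of your own. Each camera call takes 0.05 s, during which the arm holds its last target. There are 200 camera calls.

## Working session

There is one attempt and no reset: what is moved stays moved. The work goes in short steps, Python scripts to look and compute and a tool call to move; the robot and the scene stay as the last step left them, time stands still between calls to the robot, and variables do not carry over. Pictures are saved under pics/ and viewed, at most 10 in all, crops included, and the job is handed in when it is done.

Besides the shell and the picture viewer there is one more tool, called by a JSON object that holds its "name" and its "arguments", one argument or row to a line. servo_tool: Moves the arm, as the interface text tells. Its arguments: {"type":"object","properties":{"deltas":{"type":"array","items":{"type":"array"}},"grip":{"type":"number"}},"required":["deltas"]}

```bash
ls; mkdir -p pics
cat > h.py <<'E'
import numpy as np, cv2
from workcell import ctrl, get_image, close_job, finder
from scipy.spatial.transform import Rotation as R
def pts(p):
    d=p["depth"];K=np.array(p["K"]);T=np.array(p["pose"])
    v,u=np.mgrid[:d.shape[0],:d.shape[1]]
    c=np.stack([(u-K[0,2])/K[0,0]*d,(v-K[1,2])/K[1,1]*d,d],-1)
    w=c@T[:3,:3].T+T[:3,3]; w[d==0]=np.nan
    return w
def rect(m):
    # oriented rect of xy points
    return cv2.minAreaRect(m.astype(np.float32))
E
python3 - <<'E'
from h import *
o=ctrl.get_obs();print({k:np.round(v,3) for k,v in o.items()},ctrl.grip_point_offset)
a=get_image("top");b=get_image("scene")
cv2.imwrite("pics/top.png",a["frame"]);cv2.imwrite("pics/scene.png",b["frame"])
w=pts(a);np.save("w.npy",w)
print(a["pose"])
for q in ["case","lid_tab","comb","tray","dish","tape","bottle","slidebox","cap","puck","scriber"]:
    for r in finder.silhouettes(q,a)[:3]:
        m=r["mask"]&~np.isnan(w[...,0])
        if m.sum()<5: continue
        P=w[m];c=rect(P[:,:2]);print(q,round(r["score"],2),np.round(np.array(r["rect"])*[560,420,560,420]),np.round(np.median(P,0)),"rect",np.round(c[0]),np.round(c[1]),round(c[2],1),"zmax",round(np.percentile(P[:,2],95)))
E
```

```text
pics
{'t': np.float64(0.0), 'qpos': array([ 1.088,  0.424,  1.631, -0.   ,  1.089, -0.019]), 'qvel': array([ 0.   , -0.001, -0.   , -0.   , -0.   ,  0.001]), 'joint_torque': array([-3.0000e-03, -5.4462e+01, -2.7367e+01,  6.4000e-02,  2.3000e-02,
       -0.0000e+00]), 'ee_pos': array([279.308, 558.493, 221.905]), 'orientation': array([-7.220e-01, -3.057e+00,  2.000e-03]), 'ft_force': array([-0.276, -0.14 , -0.454]), 'moment': array([ 0.02 , -0.024, -0.025]), 'grasp_force': np.float64(0.0), 'width': np.float64(87.82)} 18.700000000000003
[[ 1.98691436e-02 -9.84745711e-01  1.72861513e-01  2.64623772e+02]
 [-9.99801416e-01 -1.98347199e-02  1.92664361e-03 -1.91990914e+01]
 [ 1.53140567e-03 -1.72865466e-01 -9.84944255e-01  1.24372017e+03]
 [ 0.00000000e+00  0.00000000e+00  0.00000000e+00  1.00000000e+00]]
case 0.58 [260. 178.  72.  59.] [578.  32.  80.] rect [585.  31.] [192. 213.] 85.2 zmax 84
lid_tab 0.9 [259. 178.  69.  60.] [584.  33.  80.] rect [573.  33.] [191. 185.] 85.4 zmax 84
comb 0.6 [190. 199.  51.   8.] [519. 246.  41.] rect [527. 252.] [ 25. 158.] 1.7 zmax 63
comb 0.21 [260. 179.  67.  64.] [583.  33.  80.] rect [589.  37.] [208. 216.] 85.7 zmax 84
tray 0.7 [359. 212.  41.  60.] [ 481. -286.    4.] rect [ 484. -284.] [110. 179.] 74.2 zmax 21
tray 0.67 [188. 198.  52.  10.] [518. 256.  41.] rect [525. 254.] [ 22. 163.] 1.8 zmax 63
tray 0.62 [373. 309.  79.  90.] [ 187. -324.    5.] rect [ 189. -327.] [170. 245.] 65.3 zmax 30
dish 0.79 [188. 133.  19.  17.] [743. 274.  12.] rect [743. 276.] [54. 55.] 43.3 zmax 17
tape 0.73 [126. 222.  26.  29.] [438. 453.  18.] rect [437. 451.] [85. 84.] 67.8 zmax 22
tape 0.33 [425. 168.  25.  18.] [ 621. -484.   72.] rect [ 624. -489.] [46. 35.] 41.9 zmax 111
bottle 0.76 [426. 167.  24.  22.] [ 623. -485.   70.] rect [ 646. -510.] [51. 95.] 47.8 zmax 110
slidebox 0.66 [416. 240.  32.  29.] [ 401. -458.   29.] rect [ 405. -465.] [82. 51.] 43.7 zmax 34
```

View pics/top.png

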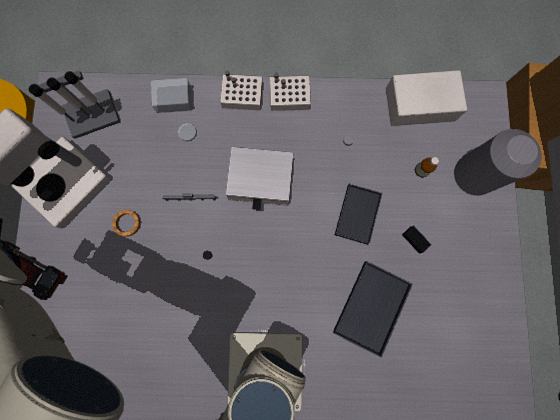

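View pics/scene.png

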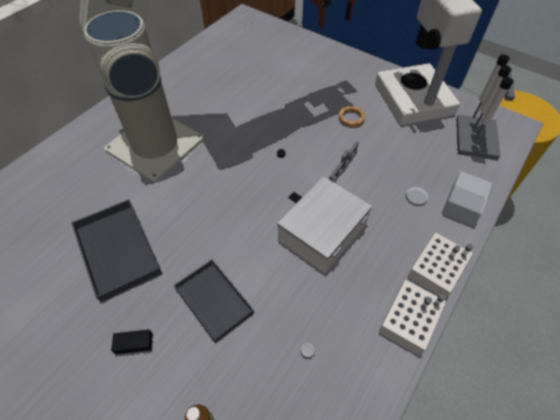

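Run:
```python
from h import *
w=np.load("w.npy")
# lid top points
def sel(x0,x1,y0,y1,z0,z1):
    m=(w[...,0]>x0)&(w[...,0]<x1)&(w[...,1]>y0)&(w[...,1]<y1)&(w[...,2]>z0)&(w[...,2]<z1);return w[m]
for n,b in dict(lid=(460,700,-90,160,74,90),tab=(440,515,-20,80,50,73),combbar=(480,560,150,350,32,48),combtab=(480,560,150,350,54,70),small=(450,600,100,210,15,45),tray=(380,590,-390,-190,14,26)).items():
    P=sel(*b);c=rect(P[:,:2]);print(n,len(P),np.round(P.mean(0),1),np.round(c[0],1),np.round(c[1],1),round(c[2],2),np.round(P.min(0)),np.round(P.max(0)))
```

```text
lid 3038 [586.7  30.8  80.4] [575.5  31.9] [191.6 179.5] 85.68 [486. -68.  74.] [670. 131.  88.]
tab 101 [500.1  31.6  67.9] [495.4  25.7] [85.7 35. ] 85.54 [478. -18.  51.] [515.  67.  73.]
combbar 158 [519.  257.7  40.4] [519.8 254. ] [ 10.1 163.7] 1.57 [513. 172.  32.] [526. 336.  48.]
combtab 41 [520.1 253.3  62.6] [520.4 253.2] [10.4 29.4] 4.24 [515. 238.  55.] [526. 268.  67.]
small 58 [520.4 163.4  35.6] [521.7 155.5] [  8.2 108.4] 0.06 [518. 101.  16.] [526. 210.  44.]
tray 223 [ 482.9 -286.2   20.7] [ 481.  -283.3] [110.5 171.9] 74.56 [ 386. -359.   14.] [ 574. -210.   26.]
```

The top view shows the closed case at pixel (260,178) with its black tab at (258,204). The comb is at (190,198).

There are two possible trays. The one at (359,212) measures 172x110, which matches the description; the one at (373,309) measures 245x170 and is a look-alike. The tab I will pull is the black one on the lid. I'll move above it and check with the wrist camera.

{"name": "servo_tool", "arguments": {
  "deltas": [
    [[-31, -26, 0], [0, 0, 0]],
    [[-62, -52, 0], [0, 0, 0]],
    [[-93, -78, 0], [0, 0, 0]],
    [[-124, -104, 0], [0, 0, 0]],
    [[-155, -130, 0], [0, 0, 0]]
  ],
  "grip": 0.0
}}

```text
t: 1.07
ee_pos: [360.3, 371.8, 222.8]
orientation: [0.721, 3.058, 0.0]
ft_force: [0.3, 0.7, -0.8]
width: 58.0
grasp_force: 0.0
```

{"name": "servo_tool", "arguments": {
  "deltas": [
    [[-31, -26, 0], [0, 0, 0]],
    [[-62, -52, 0], [0, 0, 0]],
    [[-93, -78, 0], [0, 0, 0]],
    [[-124, -104, 0], [0, 0, 0]],
    [[-155, -130, 0], [0, 0, 0]]
  ]
}}

```text
t: 1.48
ee_pos: [441.0, 185.9, 223.0]
orientation: [0.722, 3.057, 0.001]
ft_force: [1.1, 0.9, 0.1]
width: 43.9
grasp_force: 0.0
```

{"name": "servo_tool", "arguments": {
  "deltas": [
    [[-29, -28, 0], [0, 0, -0.1]],
    [[-58, -56, 0], [0, 0, -0.2]],
    [[-88, -84, 0], [0, 0, -0.3]],
    [[-117, -111, 0], [0, 0, -0.39]],
    [[-117, -111, 0], [0, 0, -0.39]]
  ]
}}

```text
t: 1.9
ee_pos: [497.8, 30.8, 223.2]
orientation: [0.113, 3.137, -0.002]
ft_force: [0.1, 0.1, 0.5]
width: 43.9
grasp_force: 0.0
```

Run:
```python
from h import *
o=ctrl.get_obs();print(o['t'],np.round(o['ee_pos'],1),np.round(o['orientation'],3),o['width'])
a=get_image("wrist");cv2.imwrite("pics/w1.png",a["frame"]);w=pts(a);np.save("w.npy",w);print(np.round(a["pose"],2),a["K"][0,0])
def sel(x0,x1,y0,y1,z0,z1):
    m=(w[...,0]>x0)&(w[...,0]<x1)&(w[...,1]>y0)&(w[...,1]<y1)&(w[...,2]>z0)&(w[...,2]<z1);return w[m]
for n,b in dict(lid=(400,700,-90,160,77,86),tab=(440,520,-20,80,66,74)).items():
    P=sel(*b)
    if len(P)<5: continue
    c=rect(P[:,:2]);print(n,len(P),np.round(P.mean(0),1),np.round(c[0],1),np.round(c[1],1),round(c[2],2),np.round(P.min(0)),np.round(P.max(0)))
```

```text
1.9 [497.8  30.8 223.2] [ 1.130e-01  3.137e+00 -2.000e-03] 43.92339964939895
[[ 7.0000e-02  9.6000e-01  2.5000e-01  4.2911e+02]
 [ 1.0000e+00 -7.0000e-02 -2.0000e-02  3.6120e+01]
 [-0.0000e+00  2.6000e-01 -9.7000e-01  3.8536e+02]
 [ 0.0000e+00  0.0000e+00  0.0000e+00  1.0000e+00]] 306.4683405647811
lid 12043 [558.7  32.2  80.3] [587.  31.] [192.3 152. ] 85.66 [504. -64.  77.] [666. 132.  83.]
tab 874 [496.9  36.6  70.8] [494.4  31.4] [99.1 34.7] 85.77 [477. -19.  66.] [515.  80.  74.]
```

View pics/w1.png

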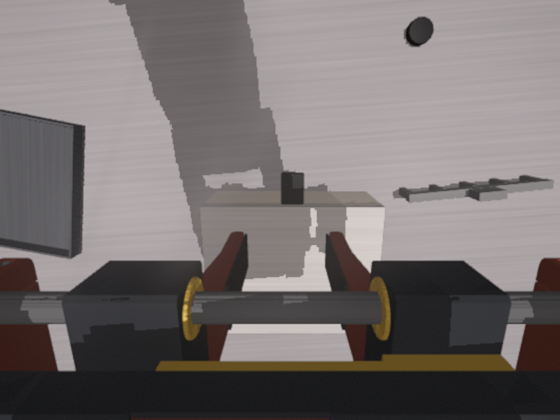

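The wrist view shows the black pull tab at (292,187) on the case's front edge, and nothing else nearby looks like it. I'll grasp it across its width.

{"name": "servo_tool", "arguments": {
  "deltas": [
    [[11, 7, 40], [0, 0, 0]],
    [[11, 7, 80], [0, 0, 0]],
    [[11, 7, 120], [0, 0, 0]],
    [[11, 7, 160], [0, 0, 0]],
    [[11, 7, 175], [0, 0, 0]]
  ]
}}

```text
t: 2.37
ee_pos: [481.7, 45.0, 43.6]
orientation: [-0.116, -3.133, 0.001]
ft_force: [-1.0, -0.2, 0.5]
width: 43.8
grasp_force: 0.0
```

{"name": "servo_tool", "arguments": {
  "deltas": [
    [[0, 0, 0], [0, 0, 0]],
    [[0, 0, 0], [0, 0, 0]],
    [[0, 0, 0], [0, 0, 0]],
    [[0, 0, 0], [0, 0, 0]]
  ],
  "grip": 1.0
}}

```text
t: 2.7
ee_pos: [482.3, 38.7, 48.3]
orientation: [-0.108, -3.135, 0.014]
ft_force: [-5.4, -53.4, -1.3]
width: 23.6
grasp_force: 30.0
```

{"name": "servo_tool", "arguments": {
  "deltas": [
    [[-1, -3, 0], [0, 0, 0]],
    [[-3, -5, 0], [0, 0, 0]],
    [[-3, -5, 0], [0, 0, 0]]
  ]
}}

```text
t: 2.95
ee_pos: [482.3, 38.1, 48.0]
orientation: [-0.116, -3.129, 0.002]
ft_force: [-11.2, -6.1, -0.0]
width: 23.7
grasp_force: 30.0
```

{"name": "servo_tool", "arguments": {
  "deltas": [
    [[2, 0, -22], [0, 0, 0]],
    [[-1, 0, -43], [0, 0, 0]],
    [[-7, 0, -63], [0, 0, 0]],
    [[-15, 0, -83], [0, 0, 0]],
    [[-26, 0, -101], [0, 0, 0]]
  ]
}}

```text
t: 3.37
ee_pos: [516.4, 35.6, 152.4]
orientation: [0.115, 3.132, -0.004]
ft_force: [12.5, -11.4, -14.0]
width: 23.5
grasp_force: 30.0
```

{"name": "servo_tool", "arguments": {
  "deltas": [
    [[-16, 0, -21], [0, 0, 0]],
    [[-36, 0, -38], [0, 0, 0]],
    [[-57, 0, -52], [0, 0, 0]],
    [[-81, 0, -63], [0, 0, 0]],
    [[-106, 0, -70], [0, 0, 0]]
  ]
}}

```text
t: 3.78
ee_pos: [619.6, 27.9, 221.7]
orientation: [0.116, 3.138, -0.004]
ft_force: [-0.0, -7.2, -10.7]
width: 23.5
grasp_force: 30.0
```

{"name": "servo_tool", "arguments": {
  "deltas": [
    [[-26, 0, -3], [0, 0, 0]],
    [[-52, 0, -2], [0, 0, 0]],
    [[-79, 0, 2], [0, 0, 0]],
    [[-98, 0, 7], [0, 0, 0]],
    [[-98, 0, 7], [0, 0, 0]]
  ]
}}

```text
t: 4.2
ee_pos: [720.5, 20.4, 214.2]
orientation: [0.117, 3.134, -0.004]
ft_force: [1.6, -7.0, 4.7]
width: 23.8
grasp_force: 30.0
```

{"name": "servo_tool", "arguments": {
  "deltas": [
    [[0, 0, 0], [0, 0, 0]],
    [[0, 0, 0], [0, 0, 0]],
    [[0, 0, -40], [0, 0, 0]],
    [[15, -3, -40], [0, 0, 0]],
    [[32, -3, -40], [0, 0, 0]]
  ],
  "grip": 0.0
}}

```text
t: 4.62
ee_pos: [686.1, 21.8, 255.8]
orientation: [0.116, 3.133, 0.001]
ft_force: [-0.0, -0.4, 0.0]
width: 43.7
grasp_force: 0.0
```

{"name": "servo_tool", "arguments": {
  "deltas": [
    [[0, 0, 0], [0, 0, 0]],
    [[0, 0, 0], [0, 0, 0]],
    [[0, 0, 0], [0, 0, 0]],
    [[0, 0, 0], [0, 0, 0]],
    [[0, 0, 0], [0, 0, 0]]
  ],
  "grip": 0.3
}}

```text
t: 5.03
ee_pos: [685.3, 21.3, 251.5]
orientation: [-0.116, -3.139, -0.0]
ft_force: [-0.1, -0.2, 1.4]
width: 30.8
grasp_force: 0.0
```

Run:
```python
from h import *
o=ctrl.get_obs();print(o['t'],np.round(o['ee_pos'],1),np.round(o['orientation'],3),o['width'],o['ft_force'])
a=get_image("wrist");cv2.imwrite("pics/w2.png",a["frame"]);w=pts(a);np.save("w2.npy",w)
np.savez("w2.npz",K=a["K"],T=a["pose"])
C=np.array([587,31]);u=np.array([.9971,-.0757]);v=np.array([.0757,.9971])
q=np.stack([(w[...,:2]-C)@u,(w[...,:2]-C)@v,w[...,2]],-1)
# height profile along case y at front part, x -35..-15
for x0,x1 in((-38,-20),(-8,8),(20,38)):
    print(x0)
    for y in range(-90,91,5):
        m=(abs(q[...,1]-y)<2.5)&(q[...,0]>x0)&(q[...,0]<x1)
        if m.sum()>3: print((y,round(float(np.median(q[...,2][m])),0)),end=" ")
    print()
```

```text
5.0333 [685.3  21.3 251.5] [-0.116 -3.139 -0.   ] 30.808657491475913 [-0.0849943  -0.23767026  1.39697058]
-38
(-90, 31.0) (-85, 6.0) (-80, 6.0) (-75, 6.0) (-70, 7.0) (-65, 23.0) (-60, 33.0) (-55, 34.0) (-50, 8.0) (-45, 7.0) (-40, 6.0) (-35, 6.0) (-30, 6.0) (-25, 31.0) (-20, 34.0) (-15, 32.0) (-10, 7.0) (-5, 6.0) (0, 7.0) (5, 7.0) (10, 7.0) (15, 32.0) (20, 34.0) (25, 31.0) (30, 7.0) (35, 6.0) (40, 6.0) (45, 7.0) (50, 39.0) (55, 44.0) (60, 43.0) (65, 41.0) (70, 15.0) (75, 6.0) (80, 6.0) (85, 6.0) (90, 30.0) 
-8
(-90, 37.0) (-85, 19.0) (-80, 9.0) (-75, 20.0) (-70, 20.0) (-65, 20.0) (-60, 33.0) (-55, 34.0) (-50, 21.0) (-45, 11.0) (-40, 9.0) (-35, 20.0) (-30, 20.0) (-25, 29.0) (-20, 34.0) (-15, 33.0) (-10, 20.0) (-5, 9.0) (0, 9.0) (5, 20.0) (10, 20.0) (15, 32.0) (20, 35.0) (25, 31.0) (30, 19.0) (35, 9.0) (40, 19.0) (45, 21.0) (50, 40.0) (55, 44.0) (60, 44.0) (65, 41.0) (70, 9.0) (75, 9.0) (80, 20.0) (85, 6.0) (90, 30.0) 
20
(-90, 31.0) (-85, 6.0) (-80, 6.0) (-75, 6.0) (-70, 6.0) (-65, 7.0) (-60, 33.0) (-55, 34.0) (-50, 7.0) (-45, 6.0) (-40, 6.0) (-35, 6.0) (-30, 6.0) (-25, 29.0) (-20, 34.0) (-15, 33.0) (-10, 6.0) (-5, 6.0) (0, 6.0) (5, 6.0) (10, 6.0) (15, 32.0) (20, 34.0) (25, 32.0) (30, 6.0) (35, 6.0) (40, 6.0) (45, 7.0) (50, 39.0) (55, 46.0) (60, 45.0) (65, 41.0) (70, 17.0) (75, 7.0) (80, 6.0) (85, 6.0) (90, 30.0)
```

View pics/w2.png

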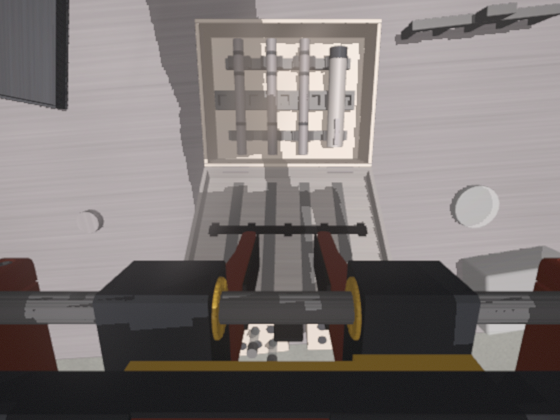

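The lid is open. The scriber is the stout tool in the y=+57 groove at (337,97), with the slim holders at (240,97), (272,97) and (304,97). The rail slots are visible, so I'll measure them more precisely.

Run:
```python
from h import *
w=np.load("w2.npy")
C=np.array([587,31]);u=np.array([.9971,-.0757]);v=np.array([.0757,.9971])
q=np.stack([(w[...,:2]-C)@u,(w[...,:2]-C)@v,w[...,2]],-1)
P=q.reshape(-1,3);P=P[~np.isnan(P[:,0])]
def s(x0,x1,y0,y1,z0,z1): return P[(P[:,0]>x0)&(P[:,0]<x1)&(P[:,1]>y0)&(P[:,1]<y1)&(P[:,2]>z0)&(P[:,2]<z1)]
for y in(-57,-19,19): 
    a=s(-35,35,y-8,y+8,25,40);f=np.polyfit(a[:,0],a[:,1],1);print("hold",y,np.round(f,3),a[:,2].max().round(1))
a=s(-60,60,45,70,36,60);f=np.polyfit(a[:,0],a[:,1],1);print("scr",np.round(f,3),np.round([a[:,0].min(),a[:,0].max()]),"clip",np.round(s(-60,60,45,70,46,60).mean(0),1),len(s(-60,60,45,70,46,60)))
# walls top
a=s(-85,85,-100,100,60,64);print("rim",np.round(np.percentile(a[:,0],[.5,99.5]),1),np.round(np.percentile(a[:,1],[.5,99.5]),1))
# slots: rail-top points (z 17..23) and low (<14) profile 1mm bins
for x0,x1 in((-4,4),):
    for y in np.arange(-90,91,1.):
        a=s(x0,x1,y-.5,y+.5,0,24)
        if len(a): print(f"{y:.0f}:{np.median(a[:,2]):.0f}",end=" ")
print()
a=s(-20,20,-90,90,18,22);print("rail x",np.round(np.percentile(a[:,0],[1,50,99]),1))
```

```text
hold -57 [ 2.0000e-03 -5.6166e+01] 37.8
hold -19 [ 1.4000e-02 -1.8647e+01] 37.1
hold 19 [1.0000e-03 1.8828e+01] 36.6
scr [-1.0000e-03  5.6162e+01] [-55.  55.] clip [35.3 57.  48.9] 130
rim [-74.7  84.6] [-95.6  95.8]
-89:19 -88:21 -87:20 -86:21 -85:15 -84:8 -83:8 -82:7 -81:8 -80:8 -79:9 -78:9 -77:8 -74:20 -73:20 -72:20 -71:20 -70:20 -69:20 -68:20 -67:20 -66:22 -65:21 -64:20 -52:20 -51:20 -50:20 -49:21 -48:20 -47:19 -46:8 -45:8 -44:7 -43:9 -42:8 -41:8 -40:8 -38:8 -36:20 -35:20 -34:20 -33:20 -32:20 -31:20 -30:21 -29:21 -28:20 -27:21 -26:19 -13:20 -12:20 -11:20 -9:21 -8:8 -7:9 -6:8 -5:8 -3:8 -2:8 -1:7 1:9 2:19 3:21 4:21 5:20 6:21 7:20 8:21 9:19 10:20 11:20 13:20 26:21 27:20 28:20 29:19 31:8 32:8 33:8 34:9 35:8 36:8 37:8 38:9 39:9 40:18 41:21 42:20 43:20 44:21 45:20 46:20 47:21 48:21 49:22 72:8 73:9 74:9 75:8 76:8 77:10 78:17 79:20 80:20 81:20 85:7 86:6 87:6 88:6 89:6 90:7 
rail x [-10.4   0.3  11.8]
```

{"name": "servo_tool", "arguments": {
  "deltas": [
    [[33, 20, 0], [0, 0, 0]],
    [[66, 40, 10], [0, 0, 0]],
    [[98.5, 59, 40], [0, 0, 0]],
    [[98.5, 59, 80], [0, 0, 0]],
    [[98.5, 59, 120], [0, 0, 0]]
  ]
}}

```text
t: 5.5
ee_pos: [590.6, 88.7, 133.0]
orientation: [0.113, 3.137, 0.001]
ft_force: [0.6, -1.0, -0.1]
width: 30.6
grasp_force: 0.0
```

{"name": "servo_tool", "arguments": {
  "deltas": [
    [[0, 0, 20], [0, 0, 0]],
    [[0, 0, 40], [0, 0, 0]],
    [[0, 0, 50], [0, 0, 0]],
    [[0, 0, 50], [0, 0, 0]],
    [[0, 0, 50], [0, 0, 0]]
  ]
}}

```text
t: 5.92
ee_pos: [591.3, 87.2, 82.6]
orientation: [-0.116, -3.139, 0.0]
ft_force: [-0.3, -0.8, -0.1]
width: 30.9
grasp_force: 0.0
```

{"name": "servo_tool", "arguments": {
  "deltas": [
    [[0, 0, 20], [0, 0, 0]],
    [[0, 0, 40], [0, 0, 0]],
    [[0, 0, 50], [0, 0, 0]],
    [[0, 0, 56.5], [0, 0, 0]],
    [[0, 0, 56.5], [0, 0, 0]]
  ]
}}

```text
t: 6.33
ee_pos: [591.0, 87.2, 25.9]
orientation: [-0.116, -3.139, 0.0]
ft_force: [-0.3, -0.6, 0.8]
width: 30.4
grasp_force: 0.0
```

{"name": "servo_tool", "arguments": {
  "deltas": [
    [[0, 0, 0], [0, 0, 0]],
    [[0, 0, 0], [0, 0, 0]],
    [[0, 0, 0], [0, 0, 0]],
    [[0, 0, 0], [0, 0, 0]]
  ],
  "grip": 1.0
}}

```text
t: 6.67
ee_pos: [591.9, 87.1, 27.2]
orientation: [0.116, 3.138, 0.0]
ft_force: [-0.2, -2.1, 4.3]
width: 19.0
grasp_force: 30.0
```

{"name": "servo_tool", "arguments": {
  "deltas": [
    [[0, 0, -10], [0, 0, 0]],
    [[0, 0, -25], [0, 0, 0]],
    [[0, 0, -50], [0, 0, 0]],
    [[0, 0, -80], [0, 0, 0]],
    [[0, 0, -110], [0, 0, 0]]
  ]
}}

```text
t: 7.08
ee_pos: [590.3, 87.4, 137.6]
orientation: [-0.116, -3.138, -0.0]
ft_force: [-0.0, 0.4, 0.3]
width: 19.6
grasp_force: 30.0
```

{"name": "servo_tool", "arguments": {
  "deltas": [
    [[0, -20, -10], [0, 0, 0]],
    [[8, -55, -10], [0, 0, 0]],
    [[16, -90, -10], [0, 0, 0]],
    [[24, -125, -10], [0, 0, 0]],
    [[32, -160, -10], [0, 0, 0]]
  ]
}}

```text
t: 7.5
ee_pos: [546.7, -71.0, 147.2]
orientation: [0.115, 3.139, 0.0]
ft_force: [0.3, 0.1, -1.5]
width: 18.8
grasp_force: 30.0
```

{"name": "servo_tool", "arguments": {
  "deltas": [
    [[10, -35, 0], [0, 0, 0]],
    [[20, -70, 0], [0, 0, 0]],
    [[30, -105, 0], [0, 0, 0]],
    [[40, -140, 0], [0, 0, 0]],
    [[48, -170, 0], [0, 0, 0]]
  ]
}}

```text
t: 7.92
ee_pos: [485.9, -237.7, 147.0]
orientation: [0.117, 3.139, -0.0]
ft_force: [1.4, 0.3, -0.5]
width: 19.3
grasp_force: 30.0
```

{"name": "servo_tool", "arguments": {
  "deltas": [
    [[1, -30, 0], [0, 0, 0.1]],
    [[2, -46, 25], [0, 0, 0.19]],
    [[2, -46, 60], [0, 0, 0.19]],
    [[2, -46, 95], [0, 0, 0.19]],
    [[2, -46, 115], [0, 0, 0.19]]
  ]
}}

```text
t: 8.33
ee_pos: [480.1, -281.4, 29.1]
orientation: [-0.415, -3.112, -0.002]
ft_force: [-1.1, -0.0, -0.6]
width: 19.2
grasp_force: 30.0
```

{"name": "servo_tool", "arguments": {
  "deltas": [
    [[0, 0, 5], [0, 0, 0]],
    [[0, 0, 10], [0, 0, 0]],
    [[0, 0, 15], [0, 0, 0]],
    [[0, 0, 19], [0, 0, 0]],
    [[0, 0, 22], [0, 0, 0]]
  ]
}}

```text
t: 8.75
ee_pos: [482.4, -282.0, 10.1]
orientation: [0.412, 3.112, -0.001]
ft_force: [-0.3, 0.3, -0.1]
width: 19.1
grasp_force: 30.0
```

{"name": "servo_tool", "arguments": {
  "deltas": [
    [[0, 0, 1], [0, 0, 0]],
    [[0, 0, 2], [0, 0, 0]],
    [[0, 0, 2], [0, 0, 0]]
  ]
}}

```text
t: 9.0
ee_pos: [481.8, -281.8, 7.5]
orientation: [0.413, 3.114, -0.0]
ft_force: [-0.1, -0.5, -0.4]
width: 19.1
grasp_force: 30.0
```

{"name": "servo_tool", "arguments": {
  "deltas": [
    [[0, 0, 1], [0, 0, 0]],
    [[0, 0, 1], [0, 0, 0]]
  ]
}}

```text
t: 9.17
ee_pos: [481.6, -281.7, 6.3]
orientation: [0.413, 3.114, -0.0]
ft_force: [0.1, -0.2, -0.4]
width: 19.0
grasp_force: 30.0
```

{"name": "servo_tool", "arguments": {
  "deltas": [
    [[0, 0, 1], [0, 0, 0]],
    [[0, 0, 1], [0, 0, 0]]
  ]
}}

```text
t: 9.33
ee_pos: [481.6, -281.8, 6.1]
orientation: [0.413, 3.114, -0.0]
ft_force: [-2.9, 2.1, 8.9]
width: 19.3
grasp_force: 30.0
```

{"name": "servo_tool", "arguments": {
  "deltas": [
    [[0, 0, 0.7], [0, 0, 0]],
    [[0, 0, 0.7], [0, 0, 0]]
  ]
}}

```text
t: 9.5
ee_pos: [481.7, -281.8, 6.0]
orientation: [0.413, 3.114, -0.0]
ft_force: [-4.3, 3.0, 16.9]
width: 19.4
grasp_force: 30.0
```

{"name": "servo_tool", "arguments": {
  "deltas": [
    [[0, 0, -0.7], [0, 0, 0]],
    [[0, 0, -0.7], [0, 0, 0]],
    [[0, 0, -0.7], [0, 0, 0]],
    [[0, 0, -0.7], [0, 0, 0]]
  ],
  "grip": 0.2
}}

```text
t: 9.83
ee_pos: [481.5, -281.7, 5.0]
orientation: [-0.413, -3.114, -0.0]
ft_force: [0.3, 0.1, 0.5]
width: 34.8
grasp_force: 0.0
```

{"name": "servo_tool", "arguments": {
  "deltas": [
    [[0, 0, -15], [0, 0, 0]],
    [[0, 0, -45], [0, 0, 0]],
    [[0, 0, -85], [0, 0, 0]],
    [[0, 0, -125], [0, 0, 0]],
    [[0, 0, -150], [0, 0, 0]]
  ]
}}

```text
t: 10.25
ee_pos: [482.5, -282.3, 158.4]
orientation: [0.413, 3.112, -0.002]
ft_force: [0.3, -0.3, -0.1]
width: 35.3
grasp_force: 0.0
```

Run:
```python
from h import *
o=ctrl.get_obs();print(o['t'],np.round(o['ee_pos'],1),np.round(o['orientation'],3),np.round(o['qpos'],2),o['width'])
a=get_image("top");w=pts(a)
def sel(x0,x1,y0,y1,z0,z1):
    m=(w[...,0]>x0)&(w[...,0]<x1)&(w[...,1]>y0)&(w[...,1]<y1)&(w[...,2]>z0)&(w[...,2]<z1);return w[m]
P=sel(490,550,200,300,54,70);c=rect(P[:,:2]);print("ctab",P.mean(0),c)
P=sel(490,550,160,350,36,48);c=rect(P[:,:2]);print("cbar",P.mean(0),c)
cv2.imwrite("pics/t2.png",cv2.resize(a["frame"][140:280,140:420],None,fx=2.5,fy=2.5))
```

```text
10.25 [ 482.5 -282.3  158.4] [ 4.130e-01  3.112e+00 -2.000e-03] [-0.55  0.41  1.83 -0.    0.9  -1.86] 35.33618766133483
ctab [520.06763456 253.14810442  62.81004183] ((520.2468872070312, 253.3634033203125), (10.468111991882324, 30.271137237548828), 0.3918142318725586)
cbar [519.79734633 252.29174268  41.89305725] ((519.1416015625, 254.1298828125), (9.585409164428711, 163.8365478515625), 1.078997254371643)
```

View pics/t2.png

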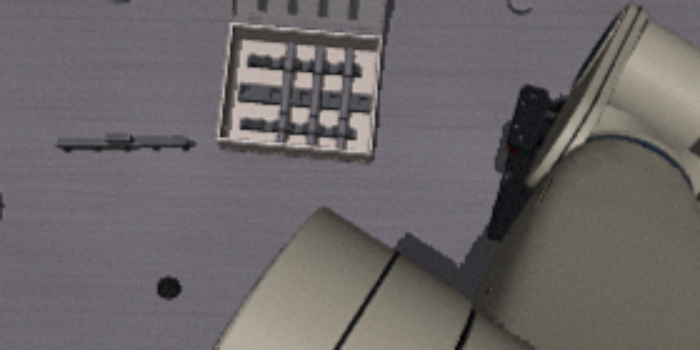

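The crop shows the lid open, the three slim holders in their grooves and the y=+57 groove empty. The comb is at about (125,143) in the crop, untouched. I'll fetch the comb next.

{"name": "servo_tool", "arguments": {
  "deltas": [
    [[8, 39, 0], [0, 0, 0.12]],
    [[16, 78, 0], [0, 0, 0.24]],
    [[23, 118, 0], [0, 0, 0.36]],
    [[31, 157, 0], [0, 0, 0.48]],
    [[39, 196, 0], [0, 0, 0.6]]
  ]
}}

```text
t: 10.72
ee_pos: [494.2, -89.9, 154.8]
orientation: [-1.284, -2.867, 0.0]
ft_force: [-0.1, -0.8, 0.3]
width: 35.1
grasp_force: 0.0
```

{"name": "servo_tool", "arguments": {
  "deltas": [
    [[28.5, 28, 0], [0, 0, 0.12]],
    [[57, 56, 0], [0, 0, 0.24]],
    [[85.5, 84, 0], [0, 0, 0.36]],
    [[114, 112, 0], [0, 0, 0.48]],
    [[142.5, 140.5, 0], [0, 0, 0.6]]
  ]
}}

```text
t: 11.13
ee_pos: [502.3, 93.8, 154.7]
orientation: [-2.016, -2.409, 0.001]
ft_force: [0.5, -0.7, 0.1]
width: 35.1
grasp_force: 0.0
```

{"name": "servo_tool", "arguments": {
  "deltas": [
    [[38, 7, 0], [0, 0, 0.083]],
    [[76, 14, 0], [0, 0, 0.083]],
    [[110, 20, 0], [0, 0, 0.083]],
    [[135, 24, 0], [0, 0, 0.083]],
    [[135, 24, 0], [0, 0, 0.083]]
  ]
}}

```text
t: 11.55
ee_pos: [501.8, 233.4, 154.8]
orientation: [-2.103, -2.333, -0.002]
ft_force: [0.1, 0.2, -0.2]
width: 35.1
grasp_force: 0.0
```

Run:
```python
from h import *
o=ctrl.get_obs();print(o['t'],np.round(o['ee_pos'],1),np.round(o['orientation'],3),np.round(o['qpos'],2),o['width'])
a=get_image("wrist");w=pts(a);print(np.round(a["pose"],2))
cv2.imwrite("pics/w3.png",a["frame"])
def sel(x0,x1,y0,y1,z0,z1):
    m=(w[...,0]>x0)&(w[...,0]<x1)&(w[...,1]>y0)&(w[...,1]<y1)&(w[...,2]>z0)&(w[...,2]<z1);return w[m]
P=sel(490,550,200,300,61,66);print(len(P));c=rect(P[:,:2]);print("ctab",P.mean(0),c)
P=sel(490,550,160,350,39,44);c=rect(P[:,:2]);print("cbar",len(P),P.mean(0),c)
b=get_image("top");t=pts(b)
m=(t[...,0]>390)&(t[...,0]<580)&(t[...,1]>-360)&(t[...,1]<-210)&(t[...,2]>16);m&=(abs(t[...,1]+284)<30)&(abs(t[...,0]-481)<62)
P=t[m];c=rect(P[:,:2]);print("scriber",len(P),c,np.percentile(P[:,2],[50,95]))
m=(t[...,0]>500)&(t[...,2]>100)&(t[...,0]<820)&(abs(t[...,1]-20)<130);print("lid",np.round(np.percentile(t[m],[5,95],axis=0)))
```

```text
11.55 [501.8 233.4 154.8] [-2.103e+00 -2.333e+00 -2.000e-03] [0.41 0.41 1.84 0.   0.89 0.31] 35.10476484185115
[[ 9.9000e-01  1.0000e-01  3.0000e-02  4.9484e+02]
 [ 1.0000e-01 -9.6000e-01 -2.5000e-01  3.0170e+02]
 [ 0.0000e+00  2.5000e-01 -9.7000e-01  3.1723e+02]
 [ 0.0000e+00  0.0000e+00  0.0000e+00  1.0000e+00]]
415
ctab [519.89580463 253.92156278  63.19340804] ((520.0192260742188, 253.4480743408203), (10.082486152648926, 30.061012268066406), 1.3849899768829346)
cbar 1556 [519.63644523 261.92465639  41.1371728 ] ((520.0001831054688, 253.42276000976562), (10.15934944152832, 163.78199768066406), 1.8097710609436035)
scriber 202 ((481.9347229003906, -280.25433349609375), (19.11870574951172, 110.217529296875), 75.06144714355469) [21.58158607 28.65440239]
lid [[714. -67. 104.]
 [771. 108. 183.]]
```

{"name": "servo_tool", "arguments": {
  "deltas": [
    [[18, 20, 0], [0, 0, 0.072]],
    [[18, 20, 30], [0, 0, 0.072]],
    [[18, 20, 55], [0, 0, 0.072]],
    [[18, 20, 60], [0, 0, 0.072]],
    [[18, 20, 60], [0, 0, 0.072]]
  ]
}}

```text
t: 12.07
ee_pos: [518.5, 247.2, 93.3]
orientation: [-2.191, -2.25, 0.007]
ft_force: [-0.5, -0.2, 0.3]
width: 35.1
grasp_force: 0.0
```

{"name": "servo_tool", "arguments": {
  "deltas": [
    [[0, 0, 10], [0, 0, 0]],
    [[0, 0, 10], [0, 0, 0]],
    [[0, 0, 10], [0, 0, 0]]
  ]
}}

```text
t: 12.32
ee_pos: [520.3, 248.8, 85.7]
orientation: [2.191, 2.251, 0.001]
ft_force: [0.6, -0.3, -0.1]
width: 35.0
grasp_force: 0.0
```

{"name": "servo_tool", "arguments": {
  "deltas": [
    [[4.6, 0, 15], [0, 0, 0]],
    [[4.6, 0, 30], [0, 0, 0]],
    [[4.6, 0, 45], [0, 0, 0]],
    [[4.6, 0, 52.5], [0, 0, 0]],
    [[4.6, 0, 52.5], [0, 0, 0]]
  ]
}}

```text
t: 12.73
ee_pos: [519.2, 253.4, 31.9]
orientation: [-2.19, -2.252, 0.002]
ft_force: [-0.7, -0.3, -0.2]
width: 35.1
grasp_force: 0.0
```

{"name": "servo_tool", "arguments": {
  "deltas": [
    [[0, 0, 0], [0, 0, 0]],
    [[0, 0, 0], [0, 0, 0]],
    [[0, 0, 0], [0, 0, 0]],
    [[0, 0, 0], [0, 0, 0]]
  ],
  "grip": 1.0
}}

```text
t: 13.07
ee_pos: [520.4, 253.9, 33.5]
orientation: [2.19, 2.252, 0.002]
ft_force: [-0.7, 0.2, 0.5]
width: 12.4
grasp_force: 0.8
```

{"name": "servo_tool", "arguments": {
  "deltas": [
    [[0, 0, -10], [0, 0, 0]],
    [[0, 0, -30], [0, 0, 0]],
    [[0, 0, -60], [0, 0, 0]],
    [[0, 0, -90], [0, 0, 0]],
    [[0, 0, -90], [0, 0, 0]]
  ]
}}

```text
t: 13.48
ee_pos: [523.0, 255.2, 128.8]
orientation: [2.188, 2.25, 0.013]
ft_force: [1.4, -0.3, -0.8]
width: 9.9
grasp_force: 30.0
```

{"name": "servo_tool", "arguments": {
  "deltas": [
    [[0, 0, 0], [0, 0, 0]],
    [[0, 0, 0], [0, 0, 0]],
    [[0, 0, 0], [0, 0, 0]]
  ]
}}

```text
t: 13.73
ee_pos: [518.8, 253.2, 121.6]
orientation: [-2.19, -2.252, 0.003]
ft_force: [-1.1, 0.4, -1.9]
width: 10.1
grasp_force: 30.0
```

```bash
cat > comb.py <<'E'
from h import *
o=ctrl.get_obs();p=np.array(o['ee_pos']);Rm=R.from_rotvec(o['orientation']).as_matrix()
print(o['t'],np.round(p,1),"yaw x",np.degrees(np.arctan2(Rm[1,0],Rm[0,0])),"tilt",np.round(Rm[:,2],3),o['width'])
a=get_image("wrist");w=pts(a)
l=(w-p)@Rm   # tool frame
m=(abs(l[...,1])<12)&(abs(l[...,0])<95)&(l[...,2]>-40)&(l[...,2]<45)
P=l[m];np.save("combpts.npy",P)
# bar top surface: z tool about -8 ; print ends
for z0 in range(-35,40,5):
    q=P[(P[:,2]>z0)&(P[:,2]<=z0+5)]
    if len(q)>5: print(z0,len(q),np.round(np.percentile(q[:,0],[1,99]),1),np.round(np.percentile(q[:,1],[1,50,99]),1))
E
python3 comb.py
```

```text
13.7333 [518.8 253.2 121.6] yaw x 91.59900090527042 tilt [-0.002 -0.001 -1.   ] 10.089344404491934
-35 206 [-5.8 12.4] [-11.8   0.1  11.7]
-30 1081 [-8.8 14.7] [-10.5   0.3  10.4]
-25 209 [ 8.6 14.9] [-11.9   0.3  11.5]
-20 165 [10.1 14.9] [-11.8  -0.2  11.8]
-15 160 [10.  14.9] [-11.5  -0.2  11.7]
-10 3248 [-67.7  80.6] [-6.4  0.3  6.3]
-5 81 [-4.2 78.8] [-11.8  -3.9  11.9]
```

Run:
```python
import numpy as np
P=np.load("combpts.npy")
b=P[(P[:,2]>-10)&(P[:,2]<-5)&(abs(P[:,1])<4.5)]
f=np.polyfit(b[:,0],b[:,2],1);print("bar z slope",f,np.median(b[:,2]),b[:,0].min(),b[:,0].max())
t=P[(P[:,2]<-27)&(P[:,2]>-33)&(abs(P[:,1])<4.5)];print("tab z",np.median(t[:,2]),t[:,0].min(),t[:,0].max())
b=P[(P[:,2]>-10)&(P[:,2]<-5)&(P[:,0]>20)]
for x in range(20,81,10):
    q=b[abs(b[:,0]-x)<3];print(x,q[:,1].min().round(1),q[:,1].max().round(1),end="; ")
t=P[(P[:,2]<-15)&(P[:,2]>-27)&(P[:,0]>8)];print("tab end",np.percentile(t[:,0],[10,50,90,99]))
C=np.array([587,31]);u=np.array([.9971,-.0757]);v=np.array([.0757,.9971])
print("target",C-3.5*v+0.3*u)
```

```text
bar z slope [-8.42740025e-04 -6.65548086e+00] -6.652798323703837 -69.2853127660921 81.16337044520495
tab z -28.670602651770487 -9.571346801017718 15.092469202252152
20 -3.9 5.2; 30 -4.4 5.1; 40 -4.3 5.6; 50 -4.3 5.5; 60 -4.2 5.4; 70 -4.1 5.3; 80 -4.0 5.2; tab end [10.46352744 11.91544992 14.65618878 14.90679267]
target [587.03418  27.48744]
```

{"name": "servo_tool", "arguments": {
  "deltas": [
    [[-15, 4, 0], [0, 0, 0]],
    [[-45, 12, 0], [0, 0, 0]],
    [[-77, 21, 0], [0, 0, 0]],
    [[-108, 29, 0], [0, 0, 0]],
    [[-140, 38, 0], [0, 0, 0]]
  ]
}}

```text
t: 14.2
ee_pos: [560.9, 113.5, 121.3]
orientation: [-2.188, -2.252, 0.003]
ft_force: [0.6, -0.1, -1.1]
width: 10.1
grasp_force: 30.0
```

{"name": "servo_tool", "arguments": {
  "deltas": [
    [[-32, 9, 0], [0, 0, 0.04]],
    [[-62, 17, 0], [0, 0, 0.08]],
    [[-80, 22, 0], [0, 0, 0.104]],
    [[-87, 24, 0], [0, 0, 0.104]],
    [[-87, 24, 0], [0, 0, 0.104]]
  ]
}}

```text
t: 14.62
ee_pos: [587.9, 27.2, 121.5]
orientation: [-2.305, -2.133, 0.002]
ft_force: [-0.5, 0.7, -1.2]
width: 9.8
grasp_force: 30.0
```

{"name": "servo_tool", "arguments": {
  "deltas": [
    [[0, 0, 0], [0, 0, 0]],
    [[0, 0, 0], [0, 0, 0]],
    [[0, 0, 0], [0, 0, 0]],
    [[0, 0, 0], [0, 0, 0]],
    [[0, 0, 0], [0, 0, 0]]
  ]
}}

```text
t: 15.03
ee_pos: [588.0, 29.4, 122.7]
orientation: [-2.303, -2.137, -0.0]
ft_force: [0.3, -0.7, -1.9]
width: 9.9
grasp_force: 30.0
```

```bash
python3 comb.py
python3 - <<'E'
from h import *
a=get_image("wrist");cv2.imwrite("pics/w4.png",a["frame"]);w=pts(a)
C=np.array([587,31]);u=np.array([.9971,-.0757]);v=np.array([.0757,.9971])
q=np.stack([(w[...,:2]-C)@u,(w[...,:2]-C)@v,w[...,2]],-1).reshape(-1,3);P=q[~np.isnan(q[:,0])]
def s(x0,x1,y0,y1,z0,z1): return P[(P[:,0]>x0)&(P[:,0]<x1)&(P[:,1]>y0)&(P[:,1]<y1)&(P[:,2]>z0)&(P[:,2]<z1)]
for y in(-57,-19,19):
    a=s(-60,60,y-8,y+8,25,40)
    if len(a)>50: print(y,len(a),np.round(np.polyfit(a[:,0],a[:,1],1),3))
for y in np.arange(-90,91,1.):
    a=s(-9,9,y-.5,y+.5,0,24)
    if len(a)>2: print(f"{y:.0f}:{np.median(a[:,2]):.0f}",end=" ")
a=s(-90,90,-110,110,60,64);print("rim",np.round(np.percentile(a[:,0],[.5,99.5]),1),np.round(np.percentile(a[:,1],[.5,99.5]),1))
E
```

```text
15.0333 [588.   29.4 122.7] yaw x 85.72226009180513 tilt [-0.  0. -1.] 9.929376079472267
-35 204 [-5.4 12.4] [-11.7  -4.4  11.5]
-30 1091 [-8.6 14.7] [-10.8   0.3  11. ]
-25 194 [ 8.4 15. ] [-11.8   0.3  11.7]
-20 167 [10.1 15. ] [-11.8  -0.2  11.8]
-15 165 [ 9.8 15.1] [-11.7   0.3  11.6]
-10 3254 [-67.5  80.6] [-6.7  0.3  7.2]
-5 69 [-11.8  69.6] [-11.9  -2.3  11.9]
-57 53 [ 1.0000e-03 -5.0472e+01]
-19 1695 [ 2.0000e-03 -1.7431e+01]
19 1834 [3.0000e-03 1.9845e+01]
-15:20 -14:20 -13:21 -12:20 -11:19 -9:20 -8:21 -5:21 -4:20 4:20 6:20 7:21 24:20 25:21 28:21 29:21 30:20 31:20 32:21 33:20 34:19 35:19 36:20 37:20 38:20 39:20 40:20 41:21 42:21 43:21 44:20 45:20 46:20 47:20 48:20 49:20 50:21 51:20 52:20 53:20 54:20 55:21 56:21 57:20 58:20 59:20 60:21 61:20 62:20 63:21 64:20 65:20 66:20 67:21 68:21 69:21 70:21 71:20 72:20 73:20 74:20 75:20 76:20 77:20 78:21 79:20 80:20 81:20 83:6 84:6 85:6 86:7 87:6 88:5 89:6 90:6 rim [-74.7  86.5] [-35.2  95.9]
```

View pics/w4.png

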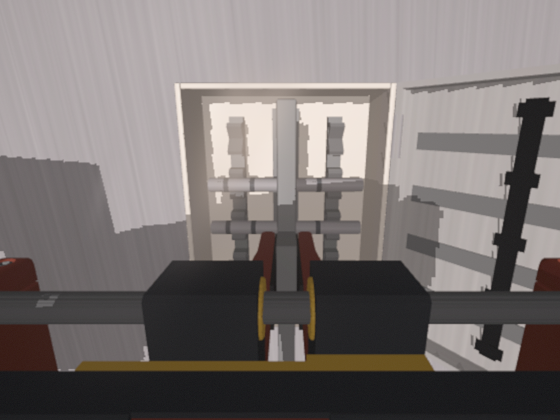

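{"name": "servo_tool", "arguments": {
  "deltas": [
    [[-1.9, -0.8, 15], [0, 0, 0]],
    [[-1.9, -0.8, 35], [0, 0, 0]],
    [[-1.9, -0.8, 52], [0, 0, 0]],
    [[-1.9, -0.8, 62], [0, 0, 0]],
    [[-1.9, -0.8, 62], [0, 0, 0]]
  ]
}}

```text
t: 15.55
ee_pos: [585.6, 26.8, 58.6]
orientation: [-2.302, -2.134, 0.004]
ft_force: [-0.7, -0.0, -1.7]
width: 10.1
grasp_force: 30.0
```

{"name": "servo_tool", "arguments": {
  "deltas": [
    [[0, 0, 0], [0, 0, 0]],
    [[0, 0, 0], [0, 0, 0]],
    [[0, 0, 0], [0, 0, 0]]
  ]
}}

```text
t: 15.8
ee_pos: [588.1, 26.7, 61.7]
orientation: [2.303, 2.135, 0.002]
ft_force: [0.4, 0.4, -0.5]
width: 9.9
grasp_force: 30.0
```

{"name": "servo_tool", "arguments": {
  "deltas": [
    [[0.5, 0, 2], [0, 0, 0]],
    [[0.5, 0, 4], [0, 0, 0]],
    [[0.5, 0, 5], [0, 0, 0]],
    [[0.5, 0, 5], [0, 0, 0]]
  ]
}}

```text
t: 16.13
ee_pos: [587.1, 27.2, 55.5]
orientation: [-2.304, -2.135, 0.0]
ft_force: [-0.2, 1.0, -1.9]
width: 10.1
grasp_force: 30.0
```

{"name": "servo_tool", "arguments": {
  "deltas": [
    [[0, 0, 1], [0, 0, 0]],
    [[0, 0, 2], [0, 0, 0]],
    [[0, 0, 2], [0, 0, 0]]
  ]
}}

```text
t: 16.38
ee_pos: [587.1, 27.2, 53.4]
orientation: [-2.304, -2.135, 0.0]
ft_force: [-0.4, 1.0, -0.9]
width: 10.2
grasp_force: 30.0
```

{"name": "servo_tool", "arguments": {
  "deltas": [
    [[0, 0, 1], [0, 0, 0]],
    [[0, 0, 2], [0, 0, 0]],
    [[0, 0, 2], [0, 0, 0]]
  ]
}}

```text
t: 16.63
ee_pos: [587.1, 27.2, 51.4]
orientation: [-2.304, -2.135, 0.0]
ft_force: [0.1, 0.2, -1.1]
width: 9.7
grasp_force: 30.0
```

No contact force with the tips below the rail top, so the teeth are entering the slots. I'll keep lowering.

{"name": "servo_tool", "arguments": {
  "deltas": [
    [[0, 0, 1.5], [0, 0, 0]],
    [[0, 0, 3], [0, 0, 0]],
    [[0, 0, 4], [0, 0, 0]],
    [[0, 0, 4], [0, 0, 0]]
  ]
}}

```text
t: 16.97
ee_pos: [587.0, 27.2, 47.4]
orientation: [-2.304, -2.135, 0.001]
ft_force: [0.3, -0.6, -1.5]
width: 9.8
grasp_force: 30.0
```

{"name": "servo_tool", "arguments": {
  "deltas": [
    [[0, 0, 1], [0, 0, 0]],
    [[0, 0, 2], [0, 0, 0]],
    [[0, 0, 3], [0, 0, 0]],
    [[0, 0, 3], [0, 0, 0]]
  ]
}}

```text
t: 17.3
ee_pos: [587.1, 27.2, 44.4]
orientation: [-2.304, -2.135, 0.0]
ft_force: [-0.3, 1.1, -1.5]
width: 9.9
grasp_force: 30.0
```

{"name": "servo_tool", "arguments": {
  "deltas": [
    [[0, 0, 1], [0, 0, 0]],
    [[0, 0, 2], [0, 0, 0]],
    [[0, 0, 2], [0, 0, 0]]
  ]
}}

```text
t: 17.55
ee_pos: [587.3, 27.2, 42.6]
orientation: [2.304, 2.135, 0.0]
ft_force: [0.2, 0.1, -1.7]
width: 10.2
grasp_force: 30.0
```

{"name": "servo_tool", "arguments": {
  "deltas": [
    [[0, 0, 0.7], [0, 0, 0]],
    [[0, 0, 1.2], [0, 0, 0]],
    [[0, 0, 1.2], [0, 0, 0]]
  ]
}}

```text
t: 17.8
ee_pos: [587.4, 27.2, 42.5]
orientation: [2.304, 2.135, 0.0]
ft_force: [-3.4, 0.3, 9.3]
width: 10.0
grasp_force: 30.0
```

{"name": "servo_tool", "arguments": {
  "deltas": [
    [[0, 0, -0.8], [0, 0, 0]],
    [[0, 0, -0.8], [0, 0, 0]],
    [[0, 0, -0.8], [0, 0, 0]],
    [[0, 0, -0.8], [0, 0, 0]]
  ],
  "grip": 0.3
}}

```text
t: 18.13
ee_pos: [587.2, 27.2, 42.2]
orientation: [2.304, 2.135, -0.0]
ft_force: [0.6, -1.2, -0.9]
width: 30.1
grasp_force: 0.0
```

{"name": "servo_tool", "arguments": {
  "deltas": [
    [[0, 0, -10], [0, 0, 0]],
    [[0, 0, -35], [0, 0, 0]],
    [[0, 0, -70], [0, 0, 0]],
    [[0, 0, -105], [0, 0, 0]],
    [[0, 0, -140], [0, 0, 0]]
  ]
}}

```text
t: 18.55
ee_pos: [586.8, 27.2, 184.1]
orientation: [-2.304, -2.135, 0.001]
ft_force: [0.6, -0.1, 0.0]
width: 31.0
grasp_force: 0.0
```

Run:
```python
from h import *
o=ctrl.get_obs();print(o['t'],np.round(o['ee_pos'],1),o['width'])
a=get_image("wrist");cv2.imwrite("pics/w5.png",a["frame"]);w=pts(a)
C=np.array([587,31]);u=np.array([.9971,-.0757]);v=np.array([.0757,.9971])
q=np.stack([(w[...,:2]-C)@u,(w[...,:2]-C)@v,w[...,2]],-1).reshape(-1,3);P=q[~np.isnan(q[:,0])]
def s(x0,x1,y0,y1,z0,z1): return P[(P[:,0]>x0)&(P[:,0]<x1)&(P[:,1]>y0)&(P[:,1]<y1)&(P[:,2]>z0)&(P[:,2]<z1)]
b=s(-4,4,-90,90,45,55);print("bar top (49)",np.median(b[:,2]),"slope",np.polyfit(b[:,1],b[:,2],1),b[:,1].min(),b[:,1].max())
t=s(-8,8,-25,20,65,78);print("tab top (71)",np.median(t[:,2]),np.percentile(t[:,1],[1,99]),np.percentile(t[:,0],[1,99]))
for y in(-57,-19,19):
    h=s(-70,70,y-8,y+8,30,38)
    if len(h)>50: print(y,len(h),np.round(h.mean(0),1),np.round(np.percentile(h[:,0],[1,99])))
```

```text
18.55 [586.8  27.2 184.1] 30.9853786284895
bar top (49) 49.14189545271569 slope [1.85778460e-04 4.91439524e+01] -85.29594449946826 77.84160974689941
tab top (71) 70.99821801755147 [-18.41702071  11.16961872] [-3.37304502  6.0030857 ]
-57 675 [  1.6 -55.5  33.2] [-63.  65.]
-19 1135 [  1.7 -18.   33.4] [-62.  65.]
19 1256 [ 1.2 19.5 33.4] [-62.  65.]
```

View pics/w5.png

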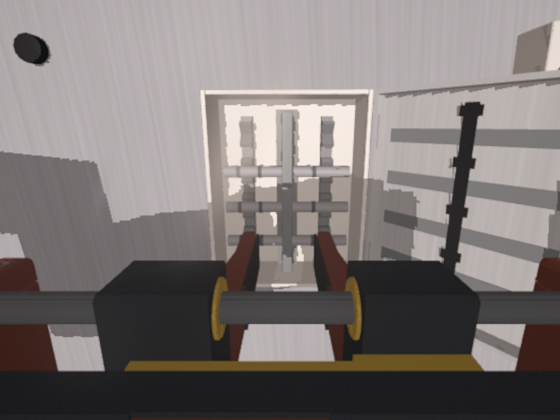

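The comb, at (287,190), is home: its bar top is at 49.1 mm (49 expected), level, with its tab top at 71.0 mm. The three holders are in place, and the lid at (460,200) is open. Handing in.

```bash
python3 -c "
from workcell import close_job
print(close_job())"
```

```text
the job is handed in; nothing more can be done
None
```

The stout tool lies in the low steel tray and the comb is fully home in the rail; the lid is open, the three slim holders are in their grooves, and I've handed the job in at about 19 s, though the hand-in returned no verdict.

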